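# Press a stone holder into the sprung row

## Robot

A 6-joint arm with a two-finger parallel gripper is mounted at the origin on the work surface. World frame = base frame: x ahead of the robot, y to its left, z up, the work surface at z = 0. Lengths are in mm, angles in degrees, forces in N, time in s.
With the tool pointing down it reaches from about 275 to 875 mm from the base axis. Payload 12.5 kg.
Tool frame: the origin (TCP) lies midway between the tips of the shut fingers; the grasp point (between the pads) lies 19 mm behind it; z points along the fingers, y is the direction in which the jaws open and shut (so a half turn about z gives the same grasp; the last joint's range is limited). The gripper opens to 85 mm and grips with 20 to 120 N. Pads are 22 mm wide; open, the fingers measure 114 mm over their backs; the gripper's body (76 mm by 85 mm) begins 54 mm behind the grasp point. The pads swing forward as they close: fully open they stand 13 mm farther back than shut.
Start: joints at [66.2, 20.094, 94.641, -0, 65.266, -4.847], TCP at [178.608, 520.177, 231.29] pointing down, gripper open.
Joint ranges: [-157.81, 157.81], [-45, 120.19], [0.68, 151.7], [-89.99, 269.99], [4.06, 180], [-164.3, 164.3]. Speed limits (degrees/s): [127.2, 127.2, 159.86, 180, 180, 180].

## Interface

Orientations are given as a 3x3 rotation matrix whose columns are the frame's x, y, z axes.
In Python, from bench import ctrl gives the robot as it stands.
- The arm moves only by the shell command python3 -m handwheel 'ROWS' [FORCE]. ROWS is JSON, a list of rows, each an object of numbers: "x", "y", "z": the shift along the world's x, y, z in cm; "wx", "wy", "wz": the turn, a rotation vector about the world's x, y, z in rad; "grip": the finger opening in cm, from 0 to 8.54. In form: [{"x": .., "y": .., "z": .., "wx": .., "wy": .., "wz": .., "grip": ..}, ...]. A call has 1 to 20 rows; each row is the pose to reach, as a shift and turn from the pose commanded when the call began; what a row does not reach only later rows make up. A row lasts 1/12 s, in which the tool goes at most 41.7 mm and 7.16 degrees, less where a joint would pass 70% of its speed; a pose out of reach is approached as far as the arm can. A call with a gripper value outside its range is refused whole. The fingers move at their own pace and stop on an object; FORCE is the grip in N (left out, the last holds). Time passes only in rows, so rows that repeat a pose let the fingers close. It gives the time, the measured TCP pose, the force and the opening at its end, in the units of the state.
- ctrl.observe(): the state, without advancing time (a new reading comes with each control period).
- ctrl.camera(name): name is "scene" or "top" or "wrist"; returns a dict with "frame" (480x640x3 uint8, red, green, blue), "depth" (480x640 float32, mm along the optical axis (not along the pixel's ray), 0 where there is no reading), "fx", "fy", "cx", "cy" (pixels), "position" and "attitude" of the camera in the world; the wrist camera has in their place "mount" (4x4, takes a point from camera to tool coordinates, whose origin is the TCP and whose axes are the flange's). Camera axes: x right, y down, z forward; pixel columns grow to the right and rows downward; lengths in mm; the calibration is good to about 2 mm. A picture is of the moment at which its call begins: read the wrist's pose just before it.
- ctrl.finish_job(): hands the job in, once; it reports no verdict.
The state is a dict: "t": time; "joints": joint angles; "dq": joint speeds; "tau": joint torques, N m; "eef_pos": TCP position; "eef_rot": TCP orientation; "ft_force": force on the tool from outside, world axes, zero at the start; "moment": the same for the moment, N m; "finger_gap": finger opening in mm.
Only numpy, scipy, OpenCV 4.12 (cv2) and the standard library are available. Lean on these libraries where they do the work, as an engineer would, in place of code of your own. Each camera call takes 0.05 s, during which the arm holds its last target.

## Task

Take the loose stone holder with the tall grip tab out of its wooden stand and press it, tapered foot first, into the middle of the packed row on the slide rail, so that two of the stone blocks stand on either side of it. Ease the blocks apart gently, by feel, letting the holder drift to whichever side gives, never pressing on a block with more than 10 N, toppling one or ramming the rail, until the holder stands upright and fully home on the rail bed, then let go and leave the other things on the desk alone.

Things in the scene. Friction and masses are not known exactly. Their poses are not given: they have to be found in the camera images.
- holder_tab (a point): Centre of the holder's aluminium grip tab (12 mm thick along y, 36 mm wide along x, 60 to 110 mm up), 85 mm above its bottom; z up. Holder: 110 mm high, 130 g, same after a half turn. Foot: rounded edge 4 mm thick, widening to 14 mm at 18 mm up; then stone plate 14 mm thick, 50 mm wide, to 60 mm up. Stands foot down, loose in the stand, leaning up to 0.06 rad; lifts straight out.
- stand: Fixed wooden stand, 74 x 40 mm, 36 mm high, with an open slot whose floor is 6 mm above the desk; origin under its centre, slot along x. The holder starts in it.
- rail: Fixed aluminium slide rail, 270 mm long along y, 72 mm wide; origin on the desk on its middle line. Flat smooth bed 14 mm up, between 8 mm lips 56 mm apart. The row stands on the bed, from +y to -y: rigid steel end stop, block1, 2, 3, 4, sprung steel carriage. Blocks and holder stand 50 mm wide across the rail. Holder fully home: bottom on the bed, tab centre 99 mm above the desk.
- block1: First block of the row, next to the end stop. All four are alike: loose grey stone with aluminium top, 20 mm thick (y), 50 mm wide (x), 60 mm high, 140 g, smooth (friction about 0.15); origin under the centre. From 44 to 60 mm up both faces taper to a top 8 mm thick, so two touching blocks form a V notch 12 mm wide, 16 mm deep.
- block2: Second block, like block1. The holder goes between block2 and block3, entering the V notch midway between them. They must part by 14 mm; the holder ends 17 mm along the row from the centre of each. It has 0.4 to 11.8 mm of free play to +y (with block1, up to the rigid stop, 58 mm high); how much is not measured and must be felt.
- block3: Third block, like block1. With block4 it has the rest of the about 12 mm free play to -y, then meets the carriage (56 mm high plate), whose spring gives another 3.5 mm at 1.5 to 2 N before a hard stop. So the holder must drift along the row as it goes down, to wherever the side forces balance; held on a fixed line it jams on a hard stop.
- block4: Fourth block of the row (like block1), next to the sprung carriage.
- nib_box: Round gunmetal nib box, 60 mm diameter, 28 mm high, origin under its centre; a bystander.
- loupe: Brass pocket loupe, 38 mm diameter, 16 mm high with a short flat lug, origin under the lens; a bystander.
- sanding_stick: Yellow plastic sanding stick lying flat, 150 x 20 x 6 mm, origin under its centre; a bystander.
There are look-alikes about, which are no part of the job. Leave any pink look-alike of the block4 alone.

How it is judged (in metres and radians):
On the way, in this order (a step that is already met when the one before it is completed fails the run):
1. the holder is lifted clear above the stand and the row (height (world z) of holder_tab above 0.14 m), for 0.1 s.
2. the holder stands fully home on the rail bed between the second and third block (z of holder_tab in the frame of rail between 0.0965 and 0.1015 m and angle between holder_tab's own z axis and vertical below 0.07 rad and y of holder_tab in the frame of block2 between -0.0205 and -0.0145 m and y of holder_tab in the frame of block3 between 0.0145 and 0.0205 m and x of holder_tab in the frame of rail between -0.006 and 0.006 m), for 0.2 s.
At the end, for the whole second after the job is handed in: Holder on the bed between block2 and block3 (14.5 to 20.5 mm from each centre; tab 99 mm up, within 2.5 mm) and all blocks on the bed, all upright within 0.07 rad, within 6 mm of the rail's middle line; under 3 mm between block1 and block2, block3 and block4; row at rest (all of step 2 and angle between each of block1, block2, block3, block4's own z axis and vertical below 0.07 rad and z of block1 in the frame of rail between 0.0115 and 0.0165 m and x of block1 in the frame of rail between -0.006 and 0.006 m and z of block2 in the frame of rail between 0.0115 and 0.0165 m and x of block2 in the frame of rail between -0.006 and 0.006 m and z of block3 in the frame of rail between 0.0115 and 0.0165 m and x of block3 in the frame of rail between -0.006 and 0.006 m and z of block4 in the frame of rail between 0.0115 and 0.0165 m and x of block4 in the frame of rail between -0.006 and 0.006 m and y of block1 in the frame of block2 between 0.0175 and 0.023 m and y of block3 in the frame of block4 between 0.0175 and 0.023 m and linear speed of each of block1, block2, block3, block4 below 0.01 m/s); the robot touches nothing.
It fails at once if a block is toppled (tilted over 0.3 rad) (angle between any of block1, block2, block3, block4's own z axis and vertical above 0.3 rad).
It fails at once if the holder is forced against a block next to it with more than 10 N (contact force between holder and block1 above 10 N or contact force between holder and block2 above 10 N or contact force between holder and block3 above 10 N or contact force between holder and block4 above 10 N).
It fails at once if the holder is rammed on the rail with more than 30 N (contact force between holder and rail above 30 N).
It fails at once if a bystander is moved by more than 20 mm (distance of any of nib_box, loupe, sanding_stick from where it was at the start of the episode above 0.02 m).
It also fails if it takes over 72 s, if anything falls off the work surface, if the arm or the gripper's body presses on something with over 40 N, if the wrist force passes 120 N, or if a joint passes its speed limit or range.

## Working session

There is one attempt and no reset: what is moved stays moved. The work goes in short steps, Python scripts to look and compute and a shell command to move; the robot and the scene stay as the last step left them, time stands still between calls to the robot, and variables do not carry over. Pictures are saved under pics/ and viewed, and the job is handed in when it is done.

```bash
ls; mkdir -p pics; cat > h.py <<'E'
import numpy as np, cv2
from bench import ctrl
def shot(n,name):
    c=ctrl.camera(n); cv2.imwrite(f'pics/{name}.png',c['frame'][:,:,::-1]); np.savez(f'pics/{name}.npz',**{k:v for k,v in c.items()}); return c
def load(name): return dict(np.load(f'pics/{name}.npz'))
def pts(c,u,v,z=None):
    # world point(s) from pixel; uses depth unless z (world height) given
    u=np.atleast_1d(u).astype(float);v=np.atleast_1d(v).astype(float)
    r=np.stack([(u-c['cx'])/c['fx'],(v-c['cy'])/c['fy'],np.ones_like(u)],1)
    R=np.array(c['attitude']);p=np.array(c['position'])
    w=r@R.T
    d=(z-p[2])/w[:,2] if z is not None else c['depth'][v.astype(int),u.astype(int)]
    return p+w*np.atleast_1d(d)[:,None]
def crop(name,u0,v0,u1,v1,k,out):
    im=cv2.imread(f'pics/{name}.png')[v0:v1,u0:u1]; cv2.imwrite(f'pics/{out}.png',cv2.resize(im,None,fx=k,fy=k,interpolation=cv2.INTER_CUBIC))
E
python3 - <<'E'
from h import *
print(ctrl.observe())
for n in ['scene','top']:
    c=shot(n,n+'0'); print(n,c['fx'],c['cx'],c['cy'],c['position'],c['attitude'])
E
```

```text
pics
{'t': 0.0, 'joints': array([ 6.62005465e+01,  2.01267054e+01,  9.46765808e+01,  5.99651616e-04,
        6.52627623e+01, -4.84443259e+00]), 'dq': array([-0.0060868 , -0.08083504,  0.05969222, -0.00882251,  0.06311367,
        0.05068578]), 'tau': array([ 2.08040627e-03, -5.06109631e+01, -2.91404343e+01,  2.88861611e-05,
        4.48693492e-03, -5.49861895e-06]), 'eef_pos': array([178.47448415, 519.90371003, 230.73821996]), 'eef_rot': array([[-9.45772416e-01,  3.24829666e-01, -4.73879447e-04],
       [ 3.24829994e-01,  9.45771838e-01, -1.05090079e-03],
       [ 1.06818084e-04, -1.14784323e-03, -9.99999336e-01]]), 'ft_force': array([ 0.8534267 ,  0.87500234, -0.98111973]), 'moment': array([-0.00015064, -0.02079132,  0.08517014]), 'finger_gap': 85.39542896969982}
scene 530.7169834183906 325.51786437139873 238.4695344285508 [1090.00411295  140.05679673  672.03494711] [[-0.23767996  0.71820242 -0.65398281]
 [ 0.9711694   0.1629593  -0.173995  ]
 [-0.01839104 -0.67648322 -0.73622838]]
top 446.06684489400243 318.69124027482343 234.3891415200915 [444.61164364  17.33655937 873.46568886] [[ 0.01238734 -0.98284861  0.18399774]
 [-0.99969977 -0.01606351 -0.01850227]
 [ 0.02114058 -0.1837133  -0.98275251]]
```

View pics/scene0.png

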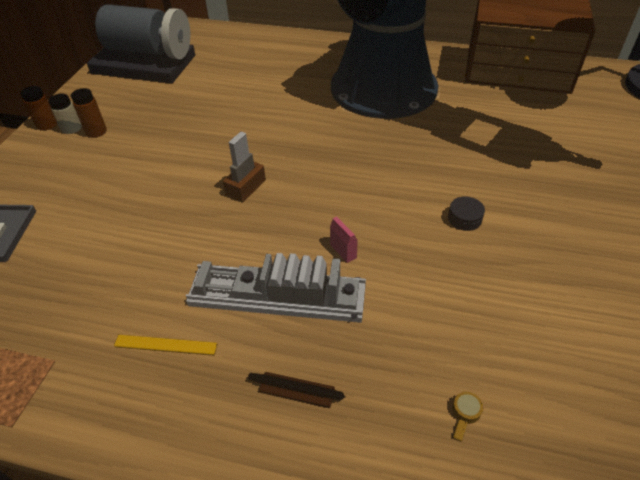

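View pics/top0.png

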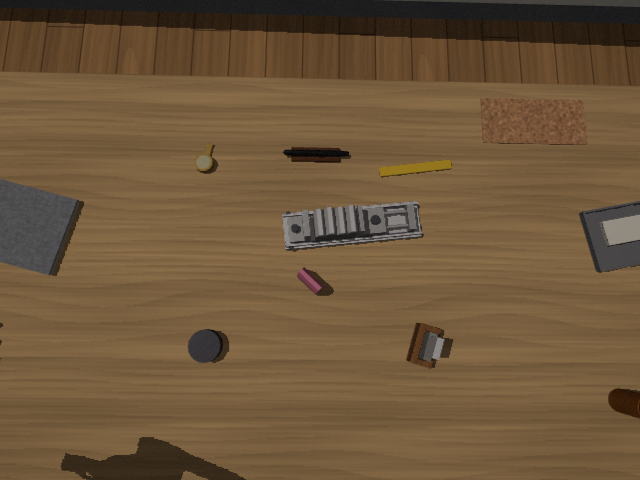

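The top view shows the stand with the holder at about (428,345) and the rail with its row at (352,226). A pink look-alike block lies at (310,280). The nib box is at (205,346), the loupe at (205,162) and the sanding stick at (415,168).

```bash
python3 - <<'E'
from h import *
crop('top0',275,195,430,260,5,'c1'); crop('top0',395,310,465,380,8,'c2'); crop('scene0',180,240,375,325,4,'c3'); crop('scene0',210,125,280,205,7,'c4')
E
```

```text
(no output)
```

View pics/c1.png

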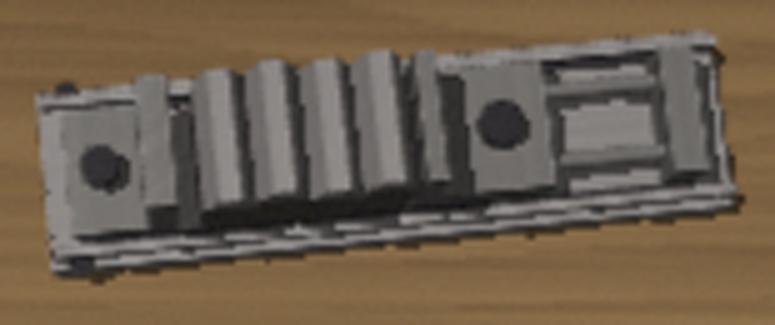

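View pics/c2.png

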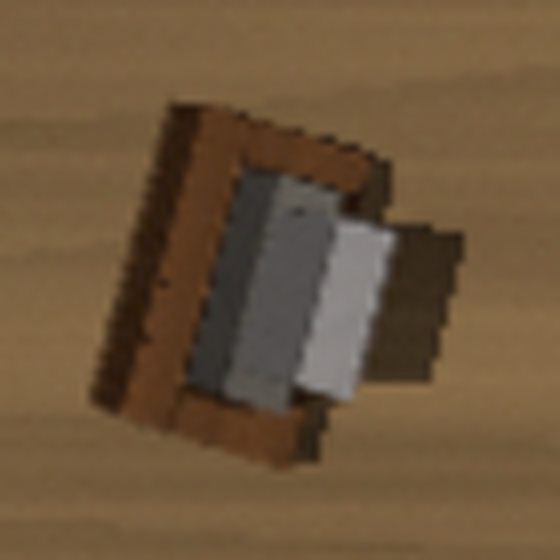

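View pics/c3.png

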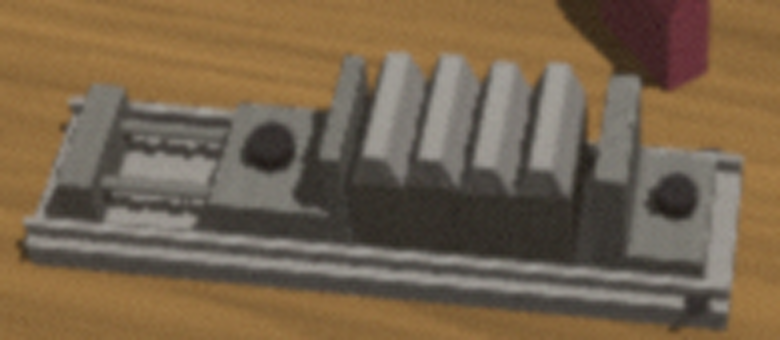

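View pics/c4.png

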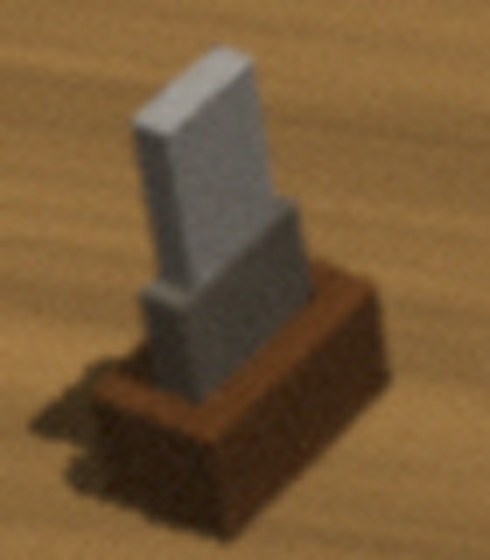

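```bash
python3 - <<'E'
from h import *
c=load('top0')
def q(L,k,o,z):
    a=np.array(L,float)/k+np.array(o)-.5*(1-1/k)
    return pts(c,a[:,0],a[:,1],z)
t=q([(338,220),(398,235),(352,402),(293,390)],8,(395,310),116);print('tab top',t.round(1),t.mean(0))
e=(t[0]-t[3]+t[1]-t[2])/2;print('ang x',np.degrees(np.arctan2(e[1],e[0])),np.linalg.norm(e))
s=q([(200,105),(385,155),(290,468),(125,413)],8,(395,310),36);print('stand',s.round(1),s.mean(0))
r=q([(38,95),(715,38),(738,195),(55,258)],5,(275,195),22);print('rail',r.round(1),r.mean(0))
e=(r[0]-r[1]+r[3]-r[2])/2;print('rail y ang',np.degrees(np.arctan2(e[1],e[0])),np.linalg.norm(e))
b=q([(218,70),(232,200),(271,62),(287,190),(325,60),(341,188),(377,53),(397,183)],5,(275,195),74);print('blocks',b.round(1))
print(((b[::2]+b[1::2])/2).round(1))
E
```

```text
tab top [[ 415.7 -195.9  116. ]
 [ 412.8 -208.3  116. ]
 [ 379.1 -197.4  116. ]
 [ 381.3 -185.3  116. ]] [ 397.20687339 -196.71149611  116.        ]
ang x -17.510168082517172 35.68111246973436
stand [[ 438.2 -187.2   36. ]
 [ 427.4 -229.8   36. ]
 [ 357.5 -205.4   36. ]
 [ 369.2 -168.    36. ]] [ 398.06372483 -197.6151949    36.        ]
rail [[ 644.2   73.2   22. ]
 [ 672.  -193.6   22. ]
 [ 608.9 -200.8   22. ]
 [ 579.8   64.9   22. ]] [626.23430585 -64.08359629  22.        ]
rail y ang 96.0975617662316 267.76300085038497
blocks [[642.6   3.8  74. ]
 [594.   -1.9  74. ]
 [646.  -15.7  74. ]
 [598.  -22.   74. ]
 [647.1 -35.7  74. ]
 [599.1 -41.7  74. ]
 [650.1 -54.9  74. ]
 [601.3 -62.2  74. ]]
[[618.3   0.9  74. ]
 [622.  -18.9  74. ]
 [623.1 -38.7  74. ]
 [625.7 -58.6  74. ]]
```

```bash
python3 - <<'E'
from h import *
c=shot('wrist','w0'); print(c['mount'].round(3),c['fx'],c['cx'],c['cy']); print(ctrl.observe()['ft_force'])
E
python3 -m handwheel '[{"x":2,"y":-4,"z":2},{"x":4,"y":-8,"z":2},{"x":6,"y":-12,"z":2},{"x":21.9,"y":-71.7,"z":2,"wz":0.02},{"x":21.9,"y":-71.7,"z":2,"wz":0.02},{"x":21.9,"y":-71.7,"z":2,"wz":0.02},{"x":21.9,"y":-71.7,"z":2,"wz":0.02},{"x":21.9,"y":-71.7,"z":2,"wz":0.02},{"x":21.9,"y":-71.7,"z":2,"wz":0.02},{"x":21.9,"y":-71.7,"z":2,"wz":0.02},{"x":21.9,"y":-71.7,"z":2,"wz":0.02},{"x":21.9,"y":-71.7,"z":2,"wz":0.02},{"x":21.9,"y":-71.7,"z":2,"wz":0.02},{"x":21.9,"y":-71.7,"z":2,"wz":0.02},{"x":21.9,"y":-71.7,"z":2,"wz":0.02},{"x":21.9,"y":-71.7,"z":2,"wz":0.02}]'
```

```text
[[-1.0000e-03 -9.6000e-01 -2.8100e-01  7.0944e+01]
 [ 1.0000e+00 -1.0000e-03 -0.0000e+00 -3.7500e-01]
 [-0.0000e+00 -2.8100e-01  9.6000e-01 -1.4208e+02]
 [ 0.0000e+00  0.0000e+00  0.0000e+00  1.0000e+00]] 392.4961334427118 317.1717064411751 244.42581747552646
[-0.24731681 -0.21543186 -0.54337403]schema error: expected keys x, y, z, wx, wy, wz, grip
```

```bash
python3 -m handwheel '[{"x":2,"y":-10,"z":2,"wx":0,"wy":0,"wz":0,"grip":6},{"x":21.9,"y":-71.7,"z":2,"wx":0,"wy":0,"wz":0.02,"grip":6},{"x":21.9,"y":-71.7,"z":2,"wx":0,"wy":0,"wz":0.02,"grip":6},{"x":21.9,"y":-71.7,"z":2,"wx":0,"wy":0,"wz":0.02,"grip":6},{"x":21.9,"y":-71.7,"z":2,"wx":0,"wy":0,"wz":0.02,"grip":6},{"x":21.9,"y":-71.7,"z":2,"wx":0,"wy":0,"wz":0.02,"grip":6},{"x":21.9,"y":-71.7,"z":2,"wx":0,"wy":0,"wz":0.02,"grip":6},{"x":21.9,"y":-71.7,"z":2,"wx":0,"wy":0,"wz":0.02,"grip":6},{"x":21.9,"y":-71.7,"z":2,"wx":0,"wy":0,"wz":0.02,"grip":6},{"x":21.9,"y":-71.7,"z":2,"wx":0,"wy":0,"wz":0.02,"grip":6},{"x":21.9,"y":-71.7,"z":2,"wx":0,"wy":0,"wz":0.02,"grip":6},{"x":21.9,"y":-71.7,"z":2,"wx":0,"wy":0,"wz":0.02,"grip":6},{"x":21.9,"y":-71.7,"z":2,"wx":0,"wy":0,"wz":0.02,"grip":6},{"x":21.9,"y":-71.7,"z":2,"wx":0,"wy":0,"wz":0.02,"grip":6},{"x":21.9,"y":-71.7,"z":2,"wx":0,"wy":0,"wz":0.02,"grip":6},{"x":21.9,"y":-71.7,"z":2,"wx":0,"wy":0,"wz":0.02,"grip":6},{"x":21.9,"y":-71.7,"z":2,"wx":0,"wy":0,"wz":0.02,"grip":6},{"x":21.9,"y":-71.7,"z":2,"wx":0,"wy":0,"wz":0.02,"grip":6},{"x":21.9,"y":-71.7,"z":2,"wx":0,"wy":0,"wz":0.02,"grip":6},{"x":21.9,"y":-71.7,"z":2,"wx":0,"wy":0,"wz":0.02,"grip":6}]'
```

```text
t: 1.82
eef_pos: [397.5, -198.2, 250.7]
eef_rot: [[-0.951, 0.309, -0.001], [0.309, 0.951, 0.001], [0.001, 0.0, -1.0]]
ft_force: [-1.0, 0.5, -0.5]
finger_gap: 60.2
```

```bash
cat >> h.py <<'E'
def wshot(name):
    s=ctrl.observe(); c=shot('wrist',name)
    M=np.array(c['mount']);R=np.array(s['eef_rot']);c['position']=np.array(s['eef_pos'])+R@M[:3,3];c['attitude']=R@M[:3,:3]
    np.savez(f'pics/{name}.npz',**c); return c
E
python3 - <<'E'
from h import *
c=wshot('w1')
E
```

```text
(no output)
```

View pics/w1.png

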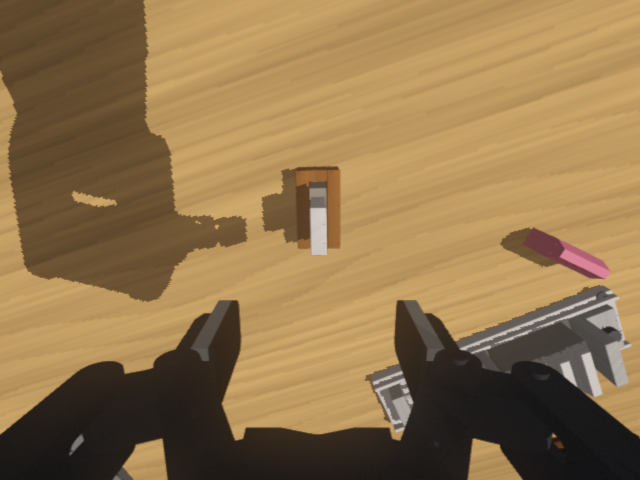

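```bash
python3 - <<'E'
from h import *
crop('w1',285,155,355,265,5,'c5')
c=load('w1')
d=c['depth']; print(d[200:262:4,318].round(0)); 
E
```

```text
[311. 294. 282. 282. 284. 285. 284. 285. 286. 287. 288. 289. 291. 290.
 413. 414.]
```

View pics/c5.png

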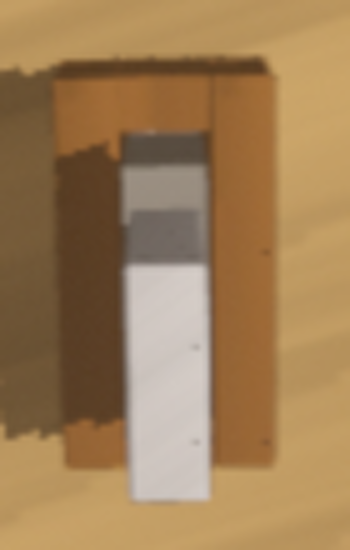

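```bash
python3 - <<'E'
from h import *
c=load('w1')
a=np.array([(127,265),(208,265),(210,500),(130,500)],float)/5+(285,155)-.4
t=pts(c,a[:,0],a[:,1],116);print(t.round(1),t.mean(0).round(1))
e=t[0]-t[3]+t[1]-t[2];print(np.degrees(np.arctan2(e[1],e[0])),np.linalg.norm(e)/2,np.linalg.norm(t[0]-t[1]))
a=np.array([(53,75),(277,75),(275,466),(65,466)],float)/5+(285,155)-.4
s=pts(c,a[:,0],a[:,1],36);print(s.round(1),s.mean(0).round(1))
st=ctrl.observe();print(st['eef_pos'],st['eef_rot'].round(4),st['ft_force'])
E
```

```text
[[ 379.2 -198.   116. ]
 [ 382.8 -187.   116. ]
 [ 416.5 -197.4  116. ]
 [ 412.9 -208.7  116. ]] [ 397.9 -197.8  116. ]
162.60338378912058 35.29020185836217 11.588125050305646
[[ 356.5 -205.9   36. ]
 [ 369.  -167.7   36. ]
 [ 438.9 -189.6   36. ]
 [ 426.5 -227.5   36. ]] [ 397.7 -197.7   36. ]
[ 397.21804496 -196.8951832   250.79472272] [[-9.516e-01  3.072e-01 -1.100e-03]
 [ 3.072e-01  9.516e-01  9.000e-04]
 [ 1.300e-03  5.000e-04 -1.000e+00]] [ 0.22111119 -0.35520257 -0.29877053]
```

```bash
python3 -m handwheel '[{"x":0.05,"y":-0.07,"z":-4,"wx":0,"wy":0,"wz":0.008,"grip":4.5},{"x":0.05,"y":-0.07,"z":-8,"wx":0,"wy":0,"wz":0.008,"grip":4.5},{"x":0.05,"y":-0.07,"z":-11,"wx":0,"wy":0,"wz":0.008,"grip":4.5},{"x":0.05,"y":-0.07,"z":-13,"wx":0,"wy":0,"wz":0.008,"grip":4.5},{"x":0.05,"y":-0.07,"z":-15,"wx":0,"wy":0,"wz":0.008,"grip":4.5},{"x":0.05,"y":-0.07,"z":-16.5,"wx":0,"wy":0,"wz":0.008,"grip":4.5},{"x":0.05,"y":-0.07,"z":-17.1,"wx":0,"wy":0,"wz":0.008,"grip":4.5},{"x":0.05,"y":-0.07,"z":-17.1,"wx":0,"wy":0,"wz":0.008,"grip":4.5},{"x":0.05,"y":-0.07,"z":-17.1,"wx":0,"wy":0,"wz":0.008,"grip":4.5},{"x":0.05,"y":-0.07,"z":-17.1,"wx":0,"wy":0,"wz":0.008,"grip":3},{"x":0.05,"y":-0.07,"z":-17.1,"wx":0,"wy":0,"wz":0.008,"grip":2},{"x":0.05,"y":-0.07,"z":-17.1,"wx":0,"wy":0,"wz":0.008,"grip":1.5},{"x":0.05,"y":-0.07,"z":-17.1,"wx":0,"wy":0,"wz":0.008,"grip":0.5},{"x":0.05,"y":-0.07,"z":-17.1,"wx":0,"wy":0,"wz":0.008,"grip":0.5},{"x":0.05,"y":-0.07,"z":-17.1,"wx":0,"wy":0,"wz":0.008,"grip":0.5},{"x":0.05,"y":-0.07,"z":-17.1,"wx":0,"wy":0,"wz":0.008,"grip":0.5},{"x":0.05,"y":-0.07,"z":-17.1,"wx":0,"wy":0,"wz":0.008,"grip":0.5},{"x":0.05,"y":-0.07,"z":-17.1,"wx":0,"wy":0,"wz":0.008,"grip":0.5}]' 40
python3 -c "
from h import *
for i in range(1): s=ctrl.observe();print(s['eef_pos'],s['ft_force'],s['moment'],s['finger_gap'],s['t'])
wshot('w2')"
```

```text
t: 3.37
eef_pos: [398.5, -197.7, 80.9]
eef_rot: [[-0.954, 0.298, 0.001], [0.298, 0.954, -0.0], [-0.001, -0.0, -1.0]]
ft_force: [-0.6, 1.6, 7.1]
finger_gap: 11.4
[ 398.48508159 -197.73087662   80.91480648] [-0.63369986  1.57577406  7.09930108] [ 0.29111506  0.13673309 -0.02006748] 11.427507602705724 3.3667
```

View pics/w2.png

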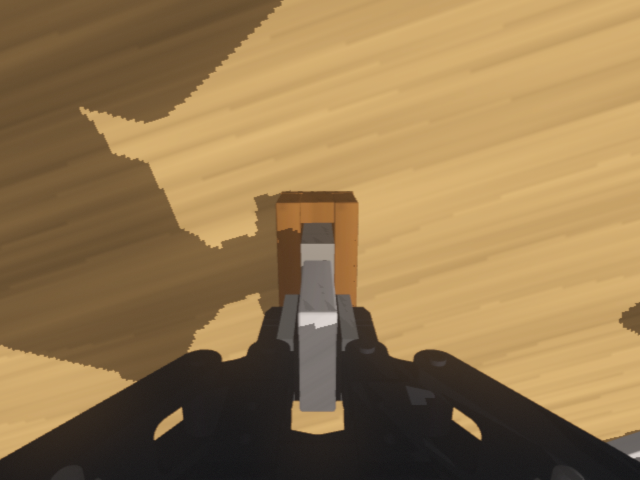

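```bash
python3 -m handwheel '[{"x":0,"y":0,"z":0.5,"wx":0,"wy":0,"wz":0,"grip":0.5},{"x":0,"y":0,"z":1.5,"wx":0,"wy":0,"wz":0,"grip":0.5},{"x":0,"y":0,"z":3,"wx":0,"wy":0,"wz":0,"grip":0.5},{"x":0,"y":0,"z":5,"wx":0,"wy":0,"wz":0,"grip":0.5},{"x":0,"y":0,"z":8,"wx":0,"wy":0,"wz":0,"grip":0.5},{"x":0,"y":0,"z":11,"wx":0,"wy":0,"wz":0,"grip":0.5},{"x":1.5,"y":1,"z":14,"wx":0,"wy":0,"wz":0.05,"grip":0.5},{"x":4,"y":2.5,"z":16,"wx":0,"wy":0,"wz":0.1,"grip":0.5},{"x":7,"y":4,"z":17,"wx":0,"wy":0,"wz":0.16,"grip":0.5},{"x":10,"y":6,"z":18,"wx":0,"wy":0,"wz":0.22,"grip":0.5},{"x":13,"y":8,"z":19,"wx":0,"wy":0,"wz":0.28,"grip":0.5},{"x":16,"y":10,"z":19,"wx":0,"wy":0,"wz":0.34,"grip":0.5},{"x":19,"y":12,"z":19,"wx":0,"wy":0,"wz":0.4,"grip":0.5},{"x":22,"y":14,"z":19,"wx":0,"wy":0,"wz":0.41,"grip":0.5},{"x":25,"y":15.5,"z":19,"wx":0,"wy":0,"wz":0.41,"grip":0.5},{"x":27,"y":16.5,"z":19,"wx":0,"wy":0,"wz":0.41,"grip":0.5},{"x":27.7,"y":16.8,"z":19,"wx":0,"wy":0,"wz":0.41,"grip":0.5},{"x":27.7,"y":16.8,"z":19,"wx":0,"wy":0,"wz":0.41,"grip":0.5},{"x":27.7,"y":16.8,"z":19,"wx":0,"wy":0,"wz":0.41,"grip":0.5},{"x":27.7,"y":16.8,"z":19,"wx":0,"wy":0,"wz":0.41,"grip":0.5}]'
python3 -c "
from h import *
s=ctrl.observe();print(s['eef_pos'],s['eef_rot'].round(4),s['ft_force'],s['moment'],s['finger_gap'],s['t'])
wshot('w3')"
```

```text
t: 5.08
eef_pos: [674.2, -30.2, 270.7]
eef_rot: [[-0.994, -0.106, -0.0], [-0.106, 0.994, -0.0], [0.0, -0.0, -1.0]]
ft_force: [0.4, 0.2, -1.8]
finger_gap: 11.7
[674.15095653 -30.23073377 270.72232742] [[-9.943e-01 -1.063e-01 -4.000e-04]
 [-1.063e-01  9.943e-01 -1.000e-04]
 [ 4.000e-04 -1.000e-04 -1.000e+00]] [ 0.35243973  0.20267671 -1.81343467] [0.02325765 0.04842586 0.03732499] 11.706946900502368 5.0833
```

View pics/w3.png

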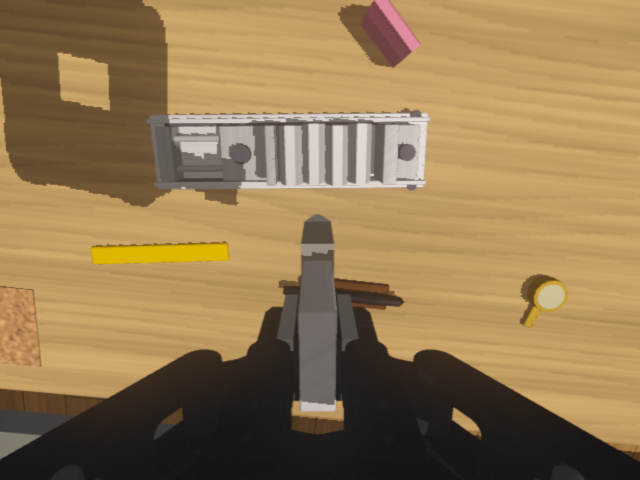

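```bash
python3 - <<'E'
from h import *
crop('w3',260,105,435,200,4,'c6')
E
```

```text
(no output)
```

View pics/c6.png

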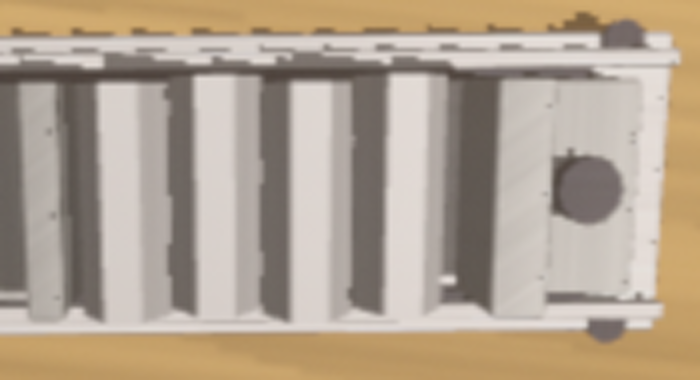

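```bash
python3 - <<'E'
from h import *
c=load('w3'); g=c['frame'].mean(2)
for v in (138,155,170):
    print(v,[(u,int(g[v,u])) for u in range(262,402)])
crop('w3',275,130,400,165,6,'c7')
E
```

```text
138 [(262, 100), (263, 102), (264, 110), (265, 140), (266, 168), (267, 171), (268, 172), (269, 174), (270, 173), (271, 162), (272, 150), (273, 163), (274, 137), (275, 119), (276, 108), (277, 89), (278, 87), (279, 94), (280, 101), (281, 103), (282, 102), (283, 108), (284, 150), (285, 194), (286, 207), (287, 208), (288, 208), (289, 208), (290, 208), (291, 209), (292, 208), (293, 205), (294, 193), (295, 176), (296, 171), (297, 170), (298, 171), (299, 172), (300, 171), (301, 155), (302, 112), (303, 104), (304, 104), (305, 103), (306, 102), (307, 109), (308, 151), (309, 195), (310, 210), (311, 211), (312, 211), (313, 211), (314, 211), (315, 212), (316, 211), (317, 208), (318, 195), (319, 175), (320, 170), (321, 170), (322, 171), (323, 171), (324, 155), (325, 113), (326, 104), (327, 104), (328, 103), (329, 103), (330, 104), (331, 110), (332, 152), (333, 197), (334, 212), (335, 214), (336, 214), (337, 214), (338, 214), (339, 214), (340, 214), (341, 214), (342, 202), (343, 177), (344, 171), (345, 172), (346, 171), (347, 156), (348, 119), (349, 106), (350, 105), (351, 104), (352, 103), (353, 
[... 3211 characters left out ...]
 (343, 173), (344, 171), (345, 172), (346, 171), (347, 155), (348, 112), (349, 105), (350, 104), (351, 104), (352, 103), (353, 103), (354, 105), (355, 125), (356, 176), (357, 212), (358, 215), (359, 215), (360, 215), (361, 216), (362, 216), (363, 216), (364, 215), (365, 204), (366, 178), (367, 171), (368, 171), (369, 167), (370, 148), (371, 120), (372, 115), (373, 106), (374, 91), (375, 88), (376, 88), (377, 88), (378, 89), (379, 88), (380, 88), (381, 89), (382, 101), (383, 147), (384, 185), (385, 192), (386, 194), (387, 194), (388, 194), (389, 194), (390, 196), (391, 197), (392, 198), (393, 200), (394, 200), (395, 199), (396, 189), (397, 180), (398, 192), (399, 196), (400, 196), (401, 195)]
```

View pics/c7.png

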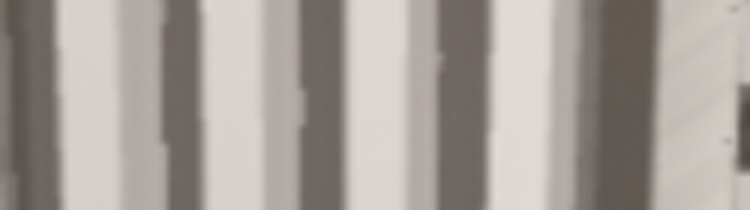

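```bash
python3 - <<'E'
from h import *
c=load('w3')
for v,E in ((138,[274.3,284,294.5,308,318.6,332,342.7,356.2,366.6,384]),(155,[274.6,284.6,294.7,308.4,318.7,332,342.4,355.8,366.2,383.6]),(170,[275.6,284.8,294.7,308.7,318.7,332,342,355.6,365.8,383])):
    p=np.array([pts(c,u,v,z)[0] for u,z in zip(E,[70]+[74]*8+[72])])
    a=np.radians(96.1); y=p[:,:2]@[np.cos(a),np.sin(a)]
    m=(p[1:9:2]+p[2:10:2])/2
    print(v,(y-y[0]).round(1), 'mids',m[:,:2].round(1).tolist(),'mid23',((m[1]+m[2])/2).round(1))
# rail lips: outer top edges (crop6 px): top line and bottom line
P=np.array([(0,45),(680,62),(0,325),(660,318)],float)/4+(260,105)-.4
P=np.array([(150,117),(428,115),(153,186),(425,187)])
r=pts(c,P[:,0],P[:,1],22);print(r.round(1)); 
e=r[1]-r[0];print(np.degrees(np.arctan2(e[1],e[0])));e=r[3]-r[2];print(np.degrees(np.arctan2(e[1],e[0])),r.mean(0))
# tops' x extents: crop6 tops and bottoms of block2, block3
B=np.array([(222,74),(228,318),(318,82),(312,318)],float)/4+(260,105)-.4
print(pts(c,B[:,0],B[:,1],74).round(1))
# holder foot bottom? 
E
```

```text
138 [ 0.   8.5 17.3 28.5 37.3 48.5 57.4 68.7 77.3 92.2] mids [[612.6, -60.7], [610.5, -40.8], [608.4, -20.8], [606.3, -0.9]] mid23 [609.5 -30.8  74. ]
155 [ 0.   8.9 17.4 28.9 37.6 48.8 57.6 68.9 77.7 92.7] mids [[626.4, -59.2], [624.3, -39.1], [622.2, -19.3], [620.1, 0.6]] mid23 [623.2 -29.2  74. ]
170 [ 0.   8.3 16.7 28.6 37.1 48.5 57.  68.6 77.3 92.3] mids [[638.8, -58.0], [636.7, -37.7], [634.6, -18.0], [632.5, 2.1]] mid23 [635.6 -27.9  74. ]
[[ 608.8 -197.    22. ]
 [ 579.3   64.6   22. ]
 [ 674.2 -194.9   22. ]
 [ 646.7   74.2   22. ]]
96.43031498798622
95.82716742220285 [627.25477094 -63.27450945  22.        ]
[[598.6 -40.5  74. ]
 [648.3 -34.   74. ]
 [598.1 -20.6  74. ]
 [646.4 -16.1  74. ]]
```

```bash
cat >> h.py <<'E'
def avg(n=8):
    F=[];P=[];Mo=[]
    for i in range(n):
        ctrl.camera('wrist'); s=ctrl.observe(); F.append(s['ft_force']);P.append(s['eef_pos']);Mo.append(s['moment'])
    F=np.array(F);P=np.array(P);Mo=np.array(Mo);a=np.radians(96.1)
    ey=np.array([np.cos(a),np.sin(a),0]);ex=np.array([np.sin(a),-np.cos(a),0]);ez=np.array([0,0,1])
    B=np.stack([ex,ey,ez])
    o=np.array([623.5,-29.2,0])
    print('t',round(s['t'],2),'F rail xyz',(F.mean(0)@B.T).round(2),'sd',F.std(0).round(2),'M',(Mo.mean(0)@B.T).round(3),'pos rail',((P.mean(0)-o)@B.T).round(2),'world',P.mean(0).round(2),'sd',P.std(0).round(2),'gap',round(s['finger_gap'],1))
    return s
E
python3 -m handwheel '[{"x":-1.5,"y":0,"z":-2,"wx":0,"wy":0,"wz":0,"grip":0.5},{"x":-3,"y":0.05,"z":-5,"wx":0,"wy":0,"wz":0,"grip":0.5},{"x":-4.5,"y":0.05,"z":-8,"wx":0,"wy":0,"wz":0,"grip":0.5},{"x":-5.1,"y":0.05,"z":-9.5,"wx":0,"wy":0,"wz":0,"grip":0.5},{"x":-5.1,"y":0.05,"z":-11,"wx":0,"wy":0,"wz":0,"grip":0.5},{"x":-5.1,"y":0.05,"z":-11,"wx":0,"wy":0,"wz":0,"grip":0.5},{"x":-5.1,"y":0.05,"z":-11,"wx":0,"wy":0,"wz":0,"grip":0.5},{"x":-5.1,"y":0.05,"z":-11,"wx":0,"wy":0,"wz":0,"grip":0.5}]'
python3 - <<'E'
from h import *
wshot('w4');shot('scene','s4');shot('top','t4');avg(8)
crop('scene','s',0,0,0,0) if 0 else None
crop('s4',180,150,375,325,4,'c8'); crop('t4',275,170,430,270,5,'c9')
E
```

```text
t: 5.8
eef_pos: [624.6, -29.4, 161.8]
eef_rot: [[-0.994, -0.107, 0.002], [-0.107, 0.994, -0.0], [-0.002, -0.0, -1.0]]
ft_force: [0.0, -0.4, -1.9]
finger_gap: 11.4
t 6.35 F rail xyz [-0.26 -0.04 -1.9 ] sd [0.39 0.67 0.46] M [ 0.015 -0.004 -0.019] pos rail [7.8000e-01 8.0000e-02 1.6065e+02] world [624.26 -29.04 160.65] sd [0.13 0.05 0.3 ] gap 11.5
```

View pics/c8.png

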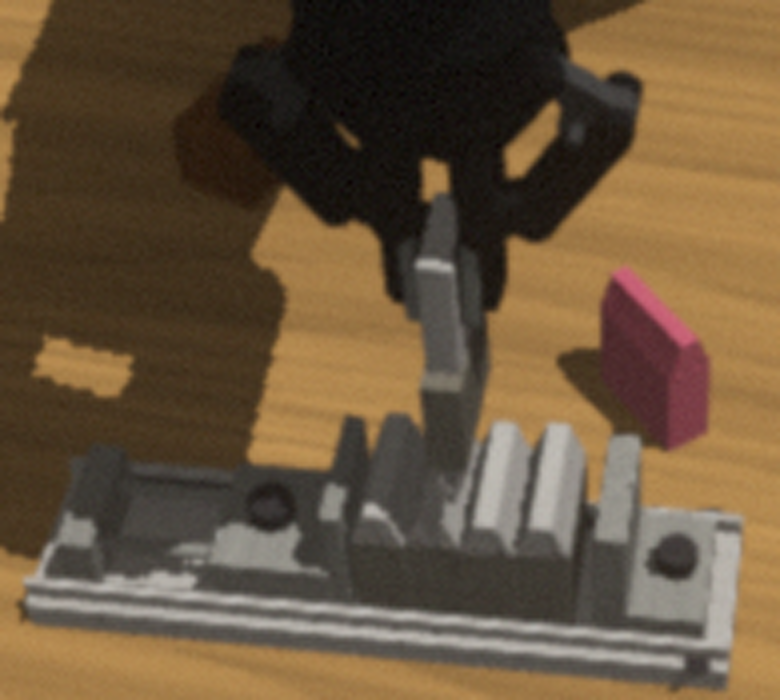

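View pics/w4.png

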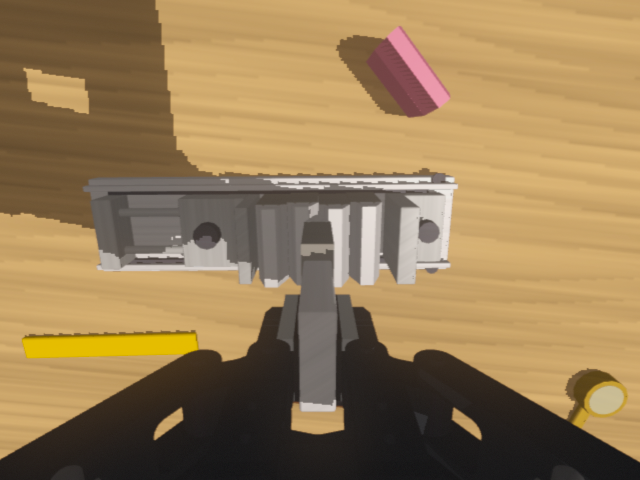

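```bash
python3 -m handwheel '[{"x":0,"y":0,"z":-0.5,"wx":0,"wy":0,"wz":0,"grip":0.5},{"x":0,"y":0,"z":-1,"wx":0,"wy":0,"wz":0,"grip":0.5},{"x":0,"y":0,"z":-1.3,"wx":0,"wy":0,"wz":0,"grip":0.5},{"x":0,"y":0,"z":-1.6,"wx":0,"wy":0,"wz":0,"grip":0.5},{"x":0,"y":0,"z":-1.8,"wx":0,"wy":0,"wz":0,"grip":0.5},{"x":0,"y":0,"z":-2.0,"wx":0,"wy":0,"wz":0,"grip":0.5},{"x":0,"y":0,"z":-2.0,"wx":0,"wy":0,"wz":0,"grip":0.5},{"x":0,"y":0,"z":-2.0,"wx":0,"wy":0,"wz":0,"grip":0.5},{"x":0,"y":0,"z":-2.0,"wx":0,"wy":0,"wz":0,"grip":0.5}]'
python3 - <<'E'
from h import *
avg(8);wshot('w5')
E
python3 -m handwheel '[{"x":0,"y":0,"z":-0.05,"wx":0,"wy":0,"wz":0,"grip":0.5},{"x":0,"y":0,"z":-0.1,"wx":0,"wy":0,"wz":0,"grip":0.5},{"x":0,"y":0,"z":-0.15,"wx":0,"wy":0,"wz":0,"grip":0.5},{"x":0,"y":0,"z":-0.2,"wx":0,"wy":0,"wz":0,"grip":0.5},{"x":0,"y":0,"z":-0.2,"wx":0,"wy":0,"wz":0,"grip":0.5}]'
python3 - <<'E'
from h import *
avg(8);wshot('w6')
E
```

```text
t: 7.1
eef_pos: [624.2, -29.0, 140.4]
eef_rot: [[-0.994, -0.107, 0.0], [-0.107, 0.994, -0.0], [-0.0, -0.0, -1.0]]
ft_force: [0.1, -0.9, -1.1]
finger_gap: 11.3
t 7.5 F rail xyz [ 0.11 -0.03 -1.89] sd [0.33 0.47 0.34] M [ 0.004  0.011 -0.026] pos rail [6.8000e-01 1.0000e-01 1.4042e+02] world [624.17 -29.03 140.42] sd [0.03 0.01 0.06] gap 11.6
t: 7.97
eef_pos: [624.1, -29.0, 138.2]
eef_rot: [[-0.994, -0.107, -0.0], [-0.107, 0.994, 0.0], [0.0, 0.0, -1.0]]
ft_force: [0.5, 0.3, -1.7]
finger_gap: 11.3
t 8.37 F rail xyz [ 0.11  0.51 -1.32] sd [0.56 0.31 0.57] M [-0.017  0.004 -0.012] pos rail [6.3000e-01 1.1000e-01 1.3829e+02] world [624.12 -29.02 138.29] sd [0.02 0.01 0.04] gap 11.2
```

View pics/w6.png

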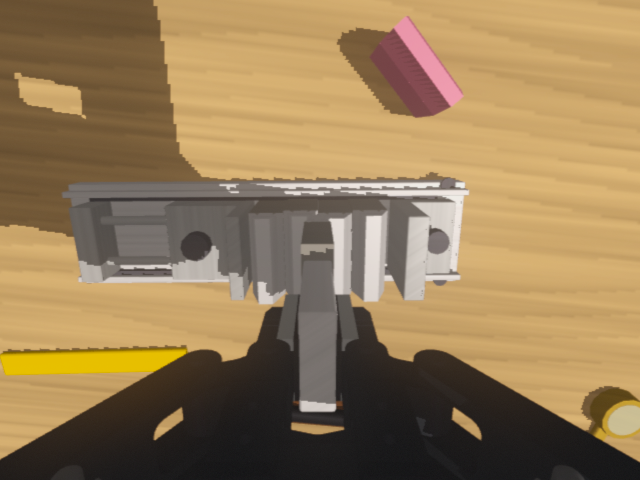

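```bash
python3 -m handwheel '[{"x":0,"y":0.0,"z":-0.06,"wx":0,"wy":0,"wz":0,"grip":0.5},{"x":0,"y":0.01,"z":-0.12,"wx":0,"wy":0,"wz":0,"grip":0.5},{"x":0,"y":0.01,"z":-0.18,"wx":0,"wy":0,"wz":0,"grip":0.5},{"x":0,"y":0.02,"z":-0.24,"wx":0,"wy":0,"wz":0,"grip":0.5},{"x":0,"y":0.02,"z":-0.3,"wx":0,"wy":0,"wz":0,"grip":0.5},{"x":0,"y":0.02,"z":-0.3,"wx":0,"wy":0,"wz":0,"grip":0.5}]'
python3 - <<'E'
from h import *
avg(6)
E
python3 -m handwheel '[{"x":0,"y":0.0,"z":-0.06,"wx":0,"wy":0,"wz":0,"grip":0.5},{"x":0,"y":0.01,"z":-0.12,"wx":0,"wy":0,"wz":0,"grip":0.5},{"x":0,"y":0.01,"z":-0.18,"wx":0,"wy":0,"wz":0,"grip":0.5},{"x":0,"y":0.02,"z":-0.24,"wx":0,"wy":0,"wz":0,"grip":0.5},{"x":0,"y":0.02,"z":-0.3,"wx":0,"wy":0,"wz":0,"grip":0.5},{"x":0,"y":0.02,"z":-0.3,"wx":0,"wy":0,"wz":0,"grip":0.5}]'
python3 - <<'E'
from h import *
avg(6);wshot('w7')
crop('w7',200,170,500,320,2.6,'c10')
E
```

```text
t: 8.92
eef_pos: [624.1, -28.8, 135.1]
eef_rot: [[-0.994, -0.107, -0.0], [-0.107, 0.994, -0.0], [0.0, -0.0, -1.0]]
ft_force: [0.3, 0.1, -1.5]
finger_gap: 11.5
t 9.22 F rail xyz [-0.13 -0.11 -1.9 ] sd [0.48 0.63 0.54] M [-0.004 -0.004  0.03 ] pos rail [  0.62   0.3  135.25] world [624.09 -28.83 135.25] sd [0.02 0.01 0.04] gap 11.4
t: 9.72
eef_pos: [624.1, -28.6, 132.1]
eef_rot: [[-0.994, -0.107, -0.0], [-0.107, 0.994, 0.0], [0.0, 0.0, -1.0]]
ft_force: [-0.0, 0.1, -1.8]
finger_gap: 11.2
t 10.02 F rail xyz [-0.27 -0.21 -1.59] sd [0.26 0.25 0.2 ] M [ 0.002 -0.02   0.007] pos rail [  0.63   0.51 132.24] world [624.08 -28.63 132.24] sd [0.02 0.01 0.04] gap 11.5
```

View pics/c10.png

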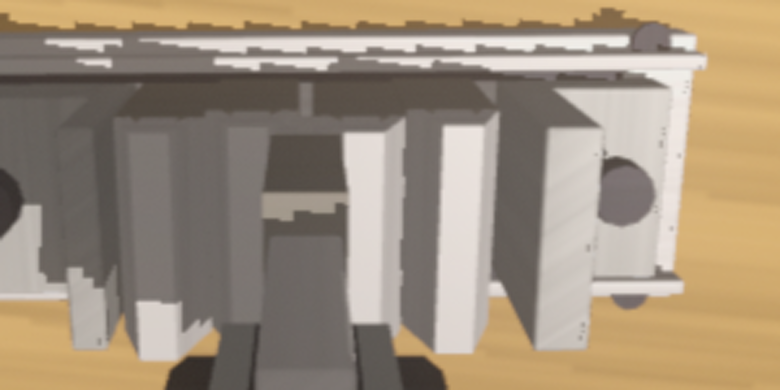

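The foot is in the notch. Blocks 2 and 3 have begun to part, with a small gap at crop (305,100), and the forces are near the baseline.

```bash
python3 -m handwheel '[{"x":0,"y":0.0,"z":-0.06,"wx":0,"wy":0,"wz":0,"grip":0.5},{"x":0,"y":0.01,"z":-0.12,"wx":0,"wy":0,"wz":0,"grip":0.5},{"x":0,"y":0.01,"z":-0.18,"wx":0,"wy":0,"wz":0,"grip":0.5},{"x":0,"y":0.02,"z":-0.24,"wx":0,"wy":0,"wz":0,"grip":0.5},{"x":0,"y":0.02,"z":-0.3,"wx":0,"wy":0,"wz":0,"grip":0.5},{"x":0,"y":0.02,"z":-0.3,"wx":0,"wy":0,"wz":0,"grip":0.5}]'
python3 - <<'E'
from h import *
avg(8)
E
python3 -m handwheel '[{"x":0,"y":0.0,"z":-0.05,"wx":0,"wy":0,"wz":0,"grip":0.5},{"x":0,"y":0.01,"z":-0.1,"wx":0,"wy":0,"wz":0,"grip":0.5},{"x":0,"y":0.01,"z":-0.15,"wx":0,"wy":0,"wz":0,"grip":0.5},{"x":0,"y":0.02,"z":-0.2,"wx":0,"wy":0,"wz":0,"grip":0.5},{"x":0,"y":0.02,"z":-0.2,"wx":0,"wy":0,"wz":0,"grip":0.5}]'
python3 - <<'E'
from h import *
avg(8);wshot('w8')
crop('w8',200,170,500,320,2.6,'c11')
E
```

```text
t: 10.57
eef_pos: [624.0, -28.4, 129.1]
eef_rot: [[-0.994, -0.107, -0.0], [-0.107, 0.994, 0.0], [0.0, 0.0, -1.0]]
ft_force: [0.3, -0.9, -1.2]
finger_gap: 11.6
t 10.97 F rail xyz [ 0.1  -0.01 -1.48] sd [0.51 0.33 0.4 ] M [-0.001  0.007  0.016] pos rail [  0.66   0.71 129.26] world [624.08 -28.42 129.26] sd [0.02 0.02 0.04] gap 11.5
t: 11.38
eef_pos: [624.1, -28.2, 127.2]
eef_rot: [[-0.994, -0.107, -0.0], [-0.107, 0.994, 0.0], [0.0, 0.0, -1.0]]
ft_force: [-0.2, -0.3, -0.9]
finger_gap: 11.9
t 11.78 F rail xyz [ 0.37 -0.26 -1.55] sd [0.56 0.39 0.54] M [-0.014 -0.    -0.016] pos rail [  0.69   0.91 127.26] world [624.09 -28.22 127.26] sd [0.02 0.01 0.03] gap 11.3
```

View pics/c11.png

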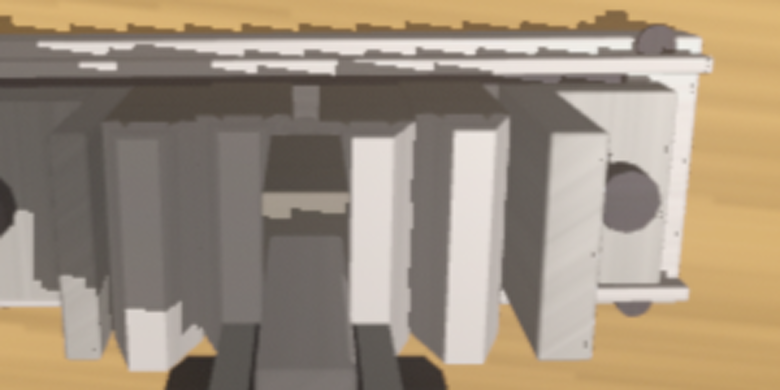

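```bash
python3 -m handwheel '[{"x":0,"y":0.0,"z":-0.05,"wx":0,"wy":0,"wz":0,"grip":0.5},{"x":0,"y":0.01,"z":-0.1,"wx":0,"wy":0,"wz":0,"grip":0.5},{"x":0,"y":0.01,"z":-0.15,"wx":0,"wy":0,"wz":0,"grip":0.5},{"x":0,"y":0.02,"z":-0.2,"wx":0,"wy":0,"wz":0,"grip":0.5},{"x":0,"y":0.02,"z":-0.2,"wx":0,"wy":0,"wz":0,"grip":0.5}]'
python3 - <<'E'
from h import *
avg(8)
E
python3 -m handwheel '[{"x":0,"y":0.0,"z":-0.05,"wx":0,"wy":0,"wz":0,"grip":0.5},{"x":0,"y":0.01,"z":-0.1,"wx":0,"wy":0,"wz":0,"grip":0.5},{"x":0,"y":0.01,"z":-0.15,"wx":0,"wy":0,"wz":0,"grip":0.5},{"x":0,"y":0.02,"z":-0.2,"wx":0,"wy":0,"wz":0,"grip":0.5},{"x":0,"y":0.02,"z":-0.2,"wx":0,"wy":0,"wz":0,"grip":0.5}]'
python3 - <<'E'
from h import *
avg(10);wshot('w9')
crop('w9',200,170,500,320,2.6,'c12')
E
```

```text
t: 12.25
eef_pos: [624.1, -28.0, 125.2]
eef_rot: [[-0.994, -0.107, -0.0], [-0.107, 0.994, 0.0], [0.0, 0.0, -1.0]]
ft_force: [-0.1, 0.4, -1.9]
finger_gap: 11.7
t 12.65 F rail xyz [-0.14 -0.08 -1.77] sd [0.43 0.55 0.4 ] M [ 0.003  0.004 -0.001] pos rail [  0.71   1.1  125.27] world [624.09 -28.03 125.27] sd [0.02 0.01 0.02] gap 11.7
t: 13.07
eef_pos: [624.1, -27.7, 123.2]
eef_rot: [[-0.994, -0.107, -0.0], [-0.107, 0.994, 0.0], [0.0, 0.0, -1.0]]
ft_force: [0.9, 1.6, 0.2]
finger_gap: 11.3
t 13.57 F rail xyz [-0.21  1.8  -1.33] sd [0.34 0.64 0.52] M [0.377 0.021 0.024] pos rail [  0.73   1.39 123.26] world [624.07 -27.74 123.26] sd [0.01 0.03 0.03] gap 11.6
```

View pics/c12.png

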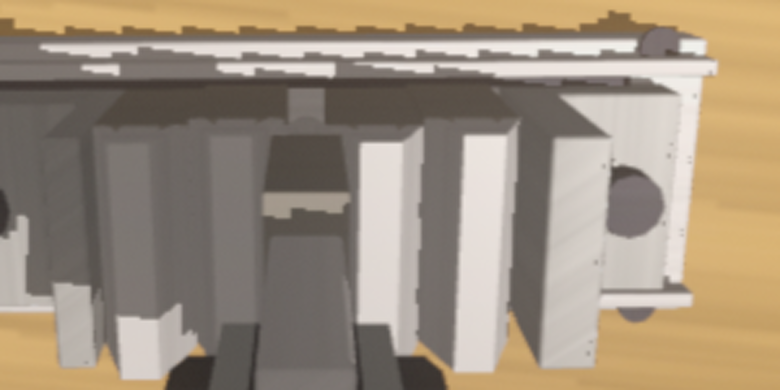

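Fy is up to +1.8 N, so block4 has reached the sprung carriage. I'll keep descending with y held and watch for the stop.

```bash
python3 -m handwheel '[{"x":0,"y":0,"z":-0.04,"wx":0,"wy":0,"wz":0,"grip":0.5},{"x":0,"y":0,"z":-0.08,"wx":0,"wy":0,"wz":0,"grip":0.5},{"x":0,"y":0,"z":-0.12,"wx":0,"wy":0,"wz":0,"grip":0.5},{"x":0,"y":0,"z":-0.15,"wx":0,"wy":0,"wz":0,"grip":0.5},{"x":0,"y":0,"z":-0.15,"wx":0,"wy":0,"wz":0,"grip":0.5}]'
python3 - <<'E'
from h import *
avg(10)
E
python3 -m handwheel '[{"x":0,"y":0,"z":-0.04,"wx":0,"wy":0,"wz":0,"grip":0.5},{"x":0,"y":0,"z":-0.08,"wx":0,"wy":0,"wz":0,"grip":0.5},{"x":0,"y":0,"z":-0.12,"wx":0,"wy":0,"wz":0,"grip":0.5},{"x":0,"y":0,"z":-0.15,"wx":0,"wy":0,"wz":0,"grip":0.5},{"x":0,"y":0,"z":-0.15,"wx":0,"wy":0,"wz":0,"grip":0.5}]'
python3 - <<'E'
from h import *
avg(10);wshot('w10')
crop('w10',200,170,500,320,2.6,'c13')
E
```

```text
t: 14.03
eef_pos: [624.1, -27.8, 121.7]
eef_rot: [[-0.994, -0.107, 0.0], [-0.107, 0.994, 0.0], [-0.0, 0.0, -1.0]]
ft_force: [-0.0, 1.6, -0.6]
finger_gap: 11.6
t 14.53 F rail xyz [ 0.24  1.61 -1.41] sd [0.33 0.48 0.44] M [ 0.377 -0.028  0.027] pos rail [  0.74   1.3  121.76] world [624.1  -27.83 121.76] sd [0.01 0.01 0.01] gap 11.2
t: 14.95
eef_pos: [624.1, -27.8, 120.2]
eef_rot: [[-0.994, -0.107, -0.0], [-0.107, 0.994, 0.0], [0.0, 0.0, -1.0]]
ft_force: [0.4, 1.8, -0.6]
finger_gap: 11.5
t 15.45 F rail xyz [ 0.3   2.04 -1.3 ] sd [0.36 0.4  0.47] M [ 0.423 -0.024  0.028] pos rail [  0.72   1.32 120.24] world [624.08 -27.82 120.24] sd [0.01 0.01 0.02] gap 11.5
```

View pics/c13.png

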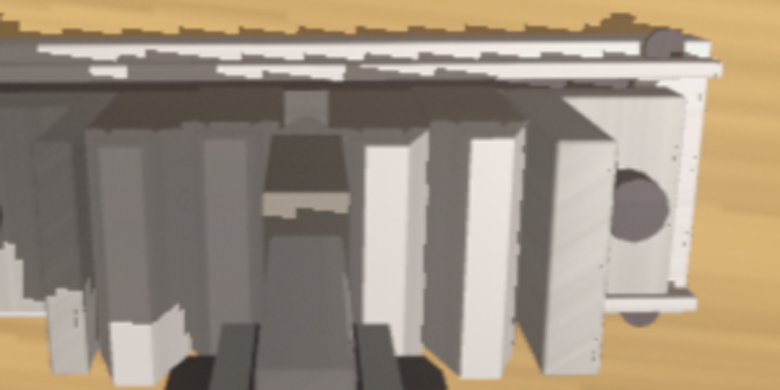

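```bash
python3 -m handwheel '[{"x":0,"y":0,"z":-0.04,"wx":0,"wy":0,"wz":0,"grip":0.5},{"x":0,"y":0,"z":-0.08,"wx":0,"wy":0,"wz":0,"grip":0.5},{"x":0,"y":0,"z":-0.12,"wx":0,"wy":0,"wz":0,"grip":0.5},{"x":0,"y":0,"z":-0.15,"wx":0,"wy":0,"wz":0,"grip":0.5},{"x":0,"y":0,"z":-0.15,"wx":0,"wy":0,"wz":0,"grip":0.5}]'
python3 - <<'E'
from h import *
avg(10)
E
python3 -m handwheel '[{"x":0,"y":0,"z":-0.04,"wx":0,"wy":0,"wz":0,"grip":0.5},{"x":0,"y":0,"z":-0.08,"wx":0,"wy":0,"wz":0,"grip":0.5},{"x":0,"y":0,"z":-0.12,"wx":0,"wy":0,"wz":0,"grip":0.5},{"x":0,"y":0,"z":-0.15,"wx":0,"wy":0,"wz":0,"grip":0.5},{"x":0,"y":0,"z":-0.15,"wx":0,"wy":0,"wz":0,"grip":0.5}]'
python3 - <<'E'
from h import *
avg(10)
E
```

```text
t: 15.92
eef_pos: [624.1, -27.8, 118.7]
eef_rot: [[-0.994, -0.107, -0.0], [-0.107, 0.994, -0.0], [0.0, -0.0, -1.0]]
ft_force: [-0.2, 2.4, -0.5]
finger_gap: 11.5
t 16.42 F rail xyz [ 0.31  1.91 -1.27] sd [0.38 0.34 0.62] M [ 0.413 -0.035  0.021] pos rail [  0.74   1.31 118.75] world [624.1  -27.82 118.75] sd [0.02 0.01 0.02] gap 11.4
t: 16.83
eef_pos: [624.1, -27.8, 117.2]
eef_rot: [[-0.994, -0.107, -0.0], [-0.107, 0.994, 0.0], [0.0, 0.0, -1.0]]
ft_force: [0.1, 1.6, -1.3]
finger_gap: 11.5
t 17.33 F rail xyz [-0.15  1.78 -1.  ] sd [0.59 0.38 0.62] M [ 0.426 -0.046  0.031] pos rail [  0.73   1.31 117.25] world [624.08 -27.82 117.25] sd [0.01 0.01 0.01] gap 11.4
```

```bash
python3 -m handwheel '[{"x":0,"y":0,"z":-0.03,"wx":0,"wy":0,"wz":0,"grip":0.5},{"x":0,"y":0,"z":-0.06,"wx":0,"wy":0,"wz":0,"grip":0.5},{"x":0,"y":0,"z":-0.09,"wx":0,"wy":0,"wz":0,"grip":0.5},{"x":0,"y":0,"z":-0.1,"wx":0,"wy":0,"wz":0,"grip":0.5}]'
python3 - <<'E'
from h import *
avg(8)
E
python3 -m handwheel '[{"x":0,"y":0,"z":-0.03,"wx":0,"wy":0,"wz":0,"grip":0.5},{"x":0,"y":0,"z":-0.06,"wx":0,"wy":0,"wz":0,"grip":0.5},{"x":0,"y":0,"z":-0.09,"wx":0,"wy":0,"wz":0,"grip":0.5},{"x":0,"y":0,"z":-0.1,"wx":0,"wy":0,"wz":0,"grip":0.5}]'
python3 - <<'E'
from h import *
avg(8)
wshot('w11')
crop('w11',200,170,500,320,2.6,'c14')
E
```

```text
t: 17.67
eef_pos: [624.1, -27.8, 116.3]
eef_rot: [[-0.994, -0.107, 0.0], [-0.107, 0.994, -0.0], [-0.0, -0.0, -1.0]]
ft_force: [-0.4, 2.2, -0.3]
finger_gap: 11.3
t 18.07 F rail xyz [ 0.14  1.6  -0.9 ] sd [0.51 0.43 0.56] M [ 0.452 -0.022  0.017] pos rail [  0.76   1.3  116.27] world [624.11 -27.83 116.27] sd [0.01 0.01 0.01] gap 11.4
t: 18.4
eef_pos: [624.1, -27.8, 115.3]
eef_rot: [[-0.994, -0.107, -0.0], [-0.107, 0.994, 0.0], [0.0, 0.0, -1.0]]
ft_force: [-0.1, 2.8, -0.9]
finger_gap: 11.3
t 18.8 F rail xyz [-0.14  1.65 -0.91] sd [0.85 0.36 0.61] M [ 0.459 -0.034  0.019] pos rail [  0.73   1.31 115.25] world [624.09 -27.82 115.25] sd [0.01 0.01 0.01] gap 11.3
```

View pics/c14.png

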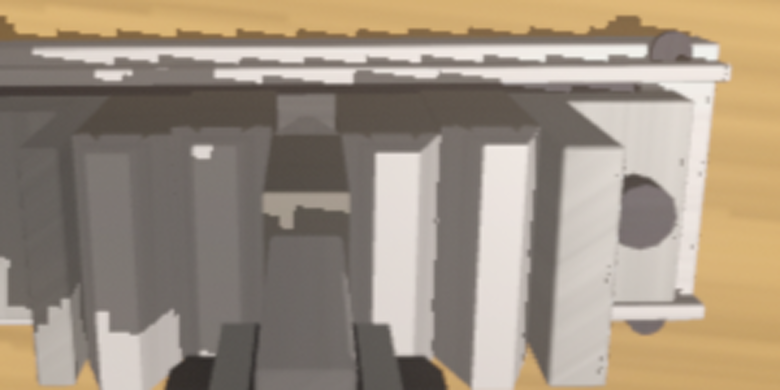

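```bash
python3 -m handwheel '[{"x":0,"y":0,"z":-0.03,"wx":0,"wy":0,"wz":0,"grip":0.5},{"x":0,"y":0,"z":-0.06,"wx":0,"wy":0,"wz":0,"grip":0.5},{"x":0,"y":0,"z":-0.09,"wx":0,"wy":0,"wz":0,"grip":0.5},{"x":0,"y":0,"z":-0.1,"wx":0,"wy":0,"wz":0,"grip":0.5}]'
python3 - <<'E'
from h import *
avg(8)
E
python3 -m handwheel '[{"x":0,"y":0,"z":-0.03,"wx":0,"wy":0,"wz":0,"grip":0.5},{"x":0,"y":0,"z":-0.06,"wx":0,"wy":0,"wz":0,"grip":0.5},{"x":0,"y":0,"z":-0.09,"wx":0,"wy":0,"wz":0,"grip":0.5},{"x":0,"y":0,"z":-0.12,"wx":0,"wy":0,"wz":0,"grip":0.5},{"x":0,"y":0,"z":-0.15,"wx":0,"wy":0,"wz":0,"grip":0.5}]'
python3 - <<'E'
from h import *
avg(8)
E
```

```text
t: 19.18
eef_pos: [624.0, -27.8, 114.1]
eef_rot: [[-0.994, -0.107, -0.0], [-0.107, 0.994, 0.0], [0.0, 0.0, -1.0]]
ft_force: [0.4, 1.7, -1.4]
finger_gap: 11.5
t 19.58 F rail xyz [-0.4   1.59 -2.01] sd [0.65 0.7  0.37] M [0.426 0.01  0.037] pos rail [  0.68   1.3  114.2 ] world [624.04 -27.83 114.2 ] sd [0.02 0.02 0.03] gap 11.7
t: 20.0
eef_pos: [624.1, -27.8, 112.8]
eef_rot: [[-0.994, -0.107, 0.0], [-0.107, 0.994, -0.0], [-0.0, -0.0, -1.0]]
ft_force: [-0.1, 3.0, -2.2]
finger_gap: 11.4
t 20.4 F rail xyz [ 0.22  2.08 -1.87] sd [0.51 0.51 0.47] M [ 0.448 -0.008  0.055] pos rail [  0.74   1.3  112.75] world [624.1  -27.83 112.75] sd [0.01 0.01 0.02] gap 11.9
```

The plate has passed the block corners: Fz is back to the weight alone and the side force is just the spring's. I'll go straight down now.

```bash
python3 -m handwheel '[{"x":0,"y":0,"z":-0.1,"wx":0,"wy":0,"wz":0,"grip":0.5},{"x":0,"y":0,"z":-0.2,"wx":0,"wy":0,"wz":0,"grip":0.5},{"x":0,"y":0,"z":-0.3,"wx":0,"wy":0,"wz":0,"grip":0.5},{"x":0,"y":0,"z":-0.4,"wx":0,"wy":0,"wz":0,"grip":0.5},{"x":0,"y":0,"z":-0.5,"wx":0,"wy":0,"wz":0,"grip":0.5},{"x":0,"y":0,"z":-0.6,"wx":0,"wy":0,"wz":0,"grip":0.5},{"x":0,"y":0,"z":-0.6,"wx":0,"wy":0,"wz":0,"grip":0.5}]'
python3 - <<'E'
from h import *
avg(6)
E
python3 -m handwheel '[{"x":0,"y":0,"z":-0.1,"wx":0,"wy":0,"wz":0,"grip":0.5},{"x":0,"y":0,"z":-0.2,"wx":0,"wy":0,"wz":0,"grip":0.5},{"x":0,"y":0,"z":-0.3,"wx":0,"wy":0,"wz":0,"grip":0.5},{"x":0,"y":0,"z":-0.4,"wx":0,"wy":0,"wz":0,"grip":0.5},{"x":0,"y":0,"z":-0.5,"wx":0,"wy":0,"wz":0,"grip":0.5},{"x":0,"y":0,"z":-0.6,"wx":0,"wy":0,"wz":0,"grip":0.5},{"x":0,"y":0,"z":-0.7,"wx":0,"wy":0,"wz":0,"grip":0.5},{"x":0,"y":0,"z":-0.8,"wx":0,"wy":0,"wz":0,"grip":0.5},{"x":0,"y":0,"z":-0.8,"wx":0,"wy":0,"wz":0,"grip":0.5}]'
python3 - <<'E'
from h import *
avg(6);wshot('w12');shot('scene','s12');crop('s12',180,150,375,325,4,'c15')
E
```

```text
t: 20.98
eef_pos: [624.0, -27.9, 106.5]
eef_rot: [[-0.994, -0.107, -0.0], [-0.107, 0.994, -0.0], [0.0, 0.0, -1.0]]
ft_force: [-0.5, 2.0, -1.7]
finger_gap: 11.8
t 21.28 F rail xyz [ 0.22  2.11 -2.  ] sd [0.28 0.26 0.46] M [0.446 0.015 0.029] pos rail [  0.71   1.3  106.74] world [624.06 -27.84 106.74] sd [0.02 0.01 0.07] gap 11.4
t: 22.03
eef_pos: [624.0, -27.8, 98.5]
eef_rot: [[-0.994, -0.107, -0.0], [-0.107, 0.994, -0.0], [0.0, 0.0, -1.0]]
ft_force: [1.2, 1.4, -1.4]
finger_gap: 11.8
t 22.33 F rail xyz [-0.02  2.05 -2.32] sd [0.59 0.31 0.33] M [0.453 0.034 0.019] pos rail [ 0.7   1.31 98.74] world [624.06 -27.82  98.74] sd [0.02 0.02 0.06] gap 11.7
```

View pics/c15.png

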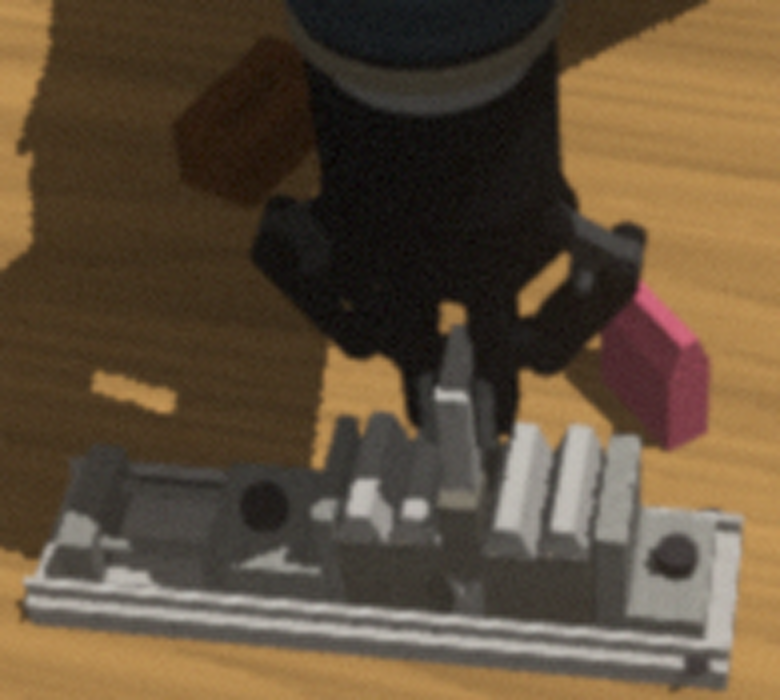

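View pics/w12.png

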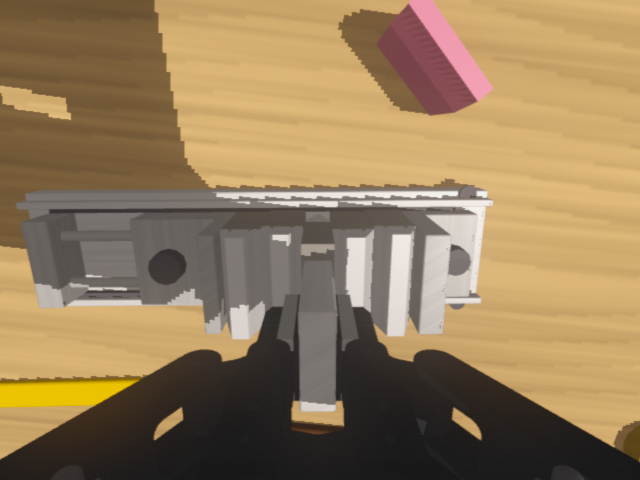

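```bash
python3 -m handwheel '[{"x":0,"y":0,"z":-0.1,"wx":0,"wy":0,"wz":0,"grip":0.5},{"x":0,"y":0,"z":-0.2,"wx":0,"wy":0,"wz":0,"grip":0.5},{"x":0,"y":0,"z":-0.3,"wx":0,"wy":0,"wz":0,"grip":0.5},{"x":0,"y":0,"z":-0.4,"wx":0,"wy":0,"wz":0,"grip":0.5},{"x":0,"y":0,"z":-0.5,"wx":0,"wy":0,"wz":0,"grip":0.5},{"x":0,"y":0,"z":-0.6,"wx":0,"wy":0,"wz":0,"grip":0.5},{"x":0,"y":0,"z":-0.7,"wx":0,"wy":0,"wz":0,"grip":0.5},{"x":0,"y":0,"z":-0.8,"wx":0,"wy":0,"wz":0,"grip":0.5},{"x":0,"y":0,"z":-0.8,"wx":0,"wy":0,"wz":0,"grip":0.5}]'
python3 - <<'E'
from h import *
avg(6)
E
python3 -m handwheel '[{"x":0,"y":0,"z":-0.02,"wx":0,"wy":0,"wz":0,"grip":0.5},{"x":0,"y":0,"z":-0.04,"wx":0,"wy":0,"wz":0,"grip":0.5},{"x":0,"y":0,"z":-0.06,"wx":0,"wy":0,"wz":0,"grip":0.5},{"x":0,"y":0,"z":-0.08,"wx":0,"wy":0,"wz":0,"grip":0.5},{"x":0,"y":0,"z":-0.1,"wx":0,"wy":0,"wz":0,"grip":0.5},{"x":0,"y":0,"z":-0.1,"wx":0,"wy":0,"wz":0,"grip":0.5}]'
python3 - <<'E'
from h import *
avg(6)
E
```

```text
t: 23.18
eef_pos: [624.0, -27.8, 90.5]
eef_rot: [[-0.994, -0.107, -0.0], [-0.107, 0.994, -0.0], [0.0, 0.0, -1.0]]
ft_force: [-0.7, 0.5, -2.2]
finger_gap: 11.8
t 23.48 F rail xyz [-0.19  2.24 -1.83] sd [0.41 0.43 0.5 ] M [0.456 0.019 0.054] pos rail [ 0.71  1.32 90.75] world [624.06 -27.82  90.75] sd [0.02 0.01 0.06] gap 11.5
t: 23.98
eef_pos: [624.1, -27.8, 89.8]
eef_rot: [[-0.994, -0.107, 0.0], [-0.107, 0.994, 0.0], [-0.0, 0.0, -1.0]]
ft_force: [-0.5, 1.3, -2.2]
finger_gap: 11.4
t 24.28 F rail xyz [ 0.13  2.2  -1.69] sd [0.51 0.54 0.29] M [ 0.467 -0.051  0.058] pos rail [ 0.76  1.3  89.78] world [624.12 -27.83  89.78] sd [0.01 0.01 0.01] gap 11.6
```

```bash
python3 -m handwheel '[{"x":0,"y":0,"z":-0.02,"wx":0,"wy":0,"wz":0,"grip":0.5},{"x":0,"y":0,"z":-0.04,"wx":0,"wy":0,"wz":0,"grip":0.5},{"x":0,"y":0,"z":-0.06,"wx":0,"wy":0,"wz":0,"grip":0.5},{"x":0,"y":0,"z":-0.06,"wx":0,"wy":0,"wz":0,"grip":0.5}]'
python3 - <<'E'
from h import *
avg(6)
E
python3 -m handwheel '[{"x":0,"y":0,"z":-0.02,"wx":0,"wy":0,"wz":0,"grip":0.5},{"x":0,"y":0,"z":-0.04,"wx":0,"wy":0,"wz":0,"grip":0.5},{"x":0,"y":0,"z":-0.04,"wx":0,"wy":0,"wz":0,"grip":0.5}]'
python3 - <<'E'
from h import *
avg(6)
E
```

```text
t: 24.62
eef_pos: [624.1, -27.8, 89.2]
eef_rot: [[-0.994, -0.107, -0.0], [-0.107, 0.994, 0.0], [0.0, 0.0, -1.0]]
ft_force: [0.3, 2.3, -1.3]
finger_gap: 11.8
t 24.92 F rail xyz [ 0.48  1.73 -1.78] sd [0.49 0.57 0.69] M [ 0.452 -0.022  0.055] pos rail [ 0.74  1.3  89.16] world [624.1  -27.83  89.16] sd [0.01 0.01 0.01] gap 11.3
t: 25.17
eef_pos: [624.2, -27.8, 89.1]
eef_rot: [[-0.994, -0.107, 0.0], [-0.107, 0.994, -0.0], [-0.0, -0.0, -1.0]]
ft_force: [-0.4, 3.0, 1.3]
finger_gap: 11.5
t 25.47 F rail xyz [-0.71  2.19  2.41] sd [0.28 0.29 0.87] M [0.496 0.189 0.036] pos rail [ 0.89  1.27 89.03] world [624.25 -27.84  89.03] sd [0.01 0.02 0.02] gap 11.4
```

Bed contact shows: Fz is up by 4 N at TCP z 89.0, and the predicted value was 88.9. Releasing.

```bash
python3 -m handwheel '[{"x":0,"y":0,"z":0,"wx":0,"wy":0,"wz":0,"grip":1.5},{"x":0,"y":0,"z":0,"wx":0,"wy":0,"wz":0,"grip":2},{"x":0,"y":0,"z":0,"wx":0,"wy":0,"wz":0,"grip":3},{"x":0,"y":0,"z":0,"wx":0,"wy":0,"wz":0,"grip":3.5},{"x":0,"y":0,"z":0,"wx":0,"wy":0,"wz":0,"grip":3.5},{"x":0,"y":0,"z":0,"wx":0,"wy":0,"wz":0,"grip":3.5}]'
python3 - <<'E'
from h import *
avg(6);wshot('w13')
crop('w13',150,180,500,420,2.2,'c16')
E
```

```text
t: 25.97
eef_pos: [624.1, -27.9, 88.7]
eef_rot: [[-0.994, -0.107, -0.0], [-0.107, 0.994, -0.0], [0.0, -0.0, -1.0]]
ft_force: [1.1, 0.3, -1.0]
finger_gap: 34.8
t 26.27 F rail xyz [-0.12  0.03  0.2 ] sd [0.44 0.47 0.45] M [0.006 0.012 0.006] pos rail [ 0.74  1.29 88.77] world [624.1  -27.83  88.77] sd [0.01 0.02 0.02] gap 35.2
```

View pics/c16.png

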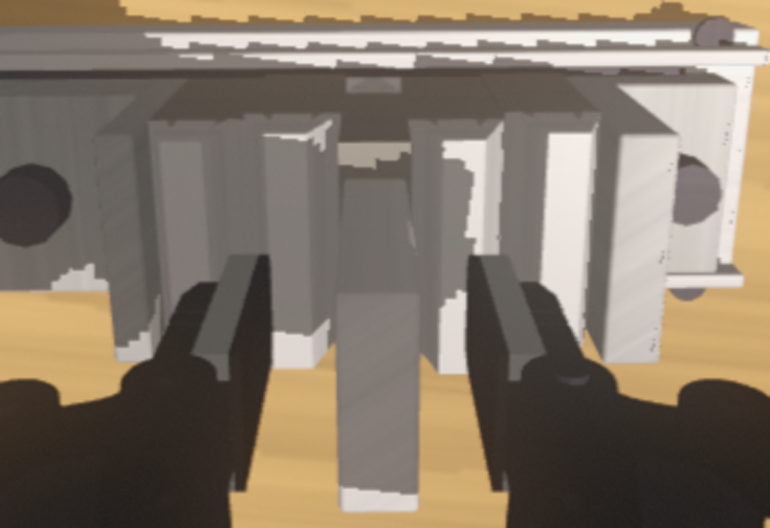

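The fingers are clear of the tab on both sides and the holder stands between blocks 2 and 3. I'll go straight up and then check.

```bash
python3 -m handwheel '[{"x":0,"y":0,"z":0.5,"wx":0,"wy":0,"wz":0,"grip":3.5},{"x":0,"y":0,"z":1.5,"wx":0,"wy":0,"wz":0,"grip":3.5},{"x":0,"y":0,"z":3,"wx":0,"wy":0,"wz":0,"grip":3.5},{"x":0,"y":0,"z":5,"wx":0,"wy":0,"wz":0,"grip":3.5},{"x":0,"y":0,"z":8,"wx":0,"wy":0,"wz":0,"grip":3.5},{"x":0,"y":0,"z":11,"wx":0,"wy":0,"wz":0,"grip":3.5},{"x":1,"y":0,"z":14,"wx":0,"wy":0,"wz":0,"grip":3.5},{"x":3,"y":0,"z":16,"wx":0,"wy":0,"wz":0,"grip":3.5},{"x":5,"y":0,"z":17,"wx":0,"wy":0,"wz":0,"grip":3.5},{"x":5,"y":0,"z":17,"wx":0,"wy":0,"wz":0,"grip":3.5},{"x":5,"y":0,"z":17,"wx":0,"wy":0,"wz":0,"grip":3.5}]'
python3 - <<'E'
from h import *
wshot('w14');shot('scene','s14');crop('s14',180,180,375,325,4,'c17');crop('w14',240,70,460,230,3.6,'c18')
E
```

```text
t: 27.23
eef_pos: [674.4, -27.8, 259.6]
eef_rot: [[-0.994, -0.107, 0.001], [-0.107, 0.994, -0.0], [-0.001, -0.0, -1.0]]
ft_force: [-0.4, -0.9, -1.1]
finger_gap: 34.7
```

View pics/c17.png

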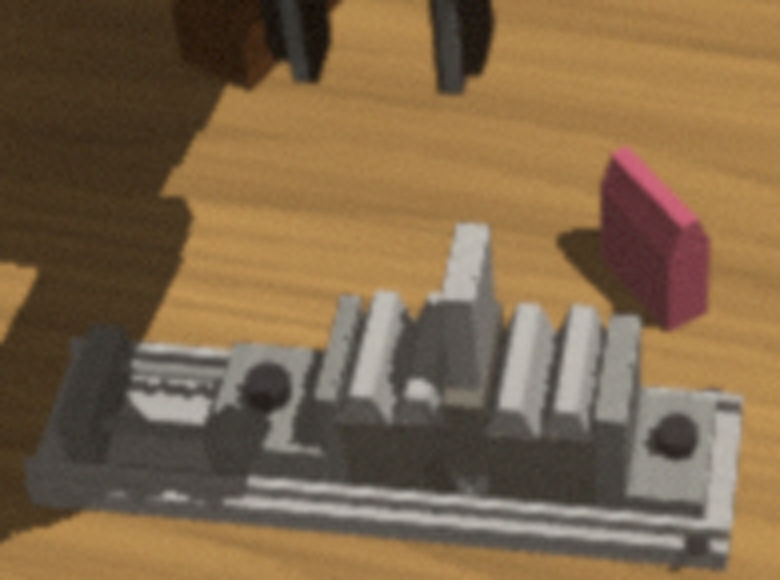

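View pics/c18.png

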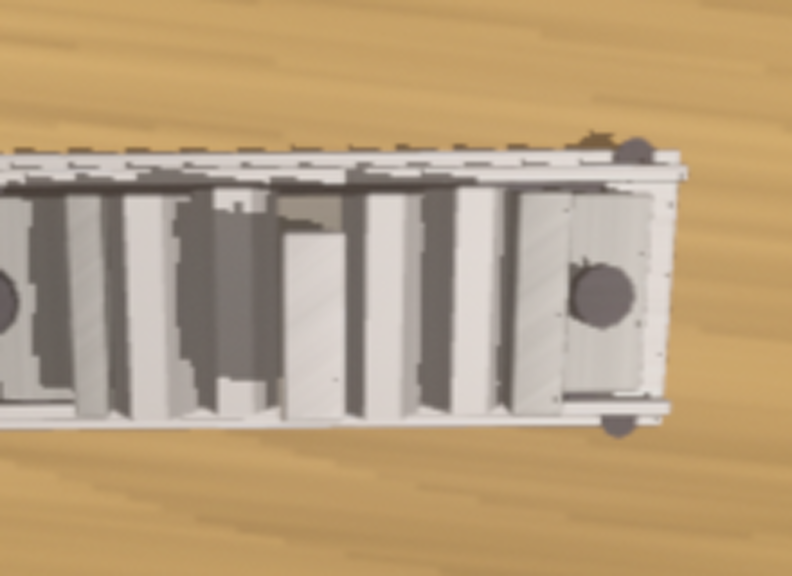

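```bash
python3 - <<'E'
from h import *
c=load('w14')
def px(a): return np.array(a,float)/3.6+(240,70)-.36
a=np.radians(96.1);ey=[np.cos(a),np.sin(a)];ex=[np.sin(a),-np.cos(a)]
def show(n,E,z):
    p=px(E);w=pts(c,p[:,0],p[:,1],z)[:,:2];d=np.array([pts(c,u,v)[0,2] for u,v in [p.mean(0)]])
    m=w.mean(0)-[627.3,-63.3];print(n,'x %.1f y %.1f'%(m@ex,m@ey),'w %.1f'%np.linalg.norm(w[0]-w[1]),'depth z',d.round(1))
y=300
show('b4',[(126,y),(171,y)],74);show('b3',[(215,y),(254,y)],74);show('tab',[(284,y),(346,y)],124);show('b2',[(366,y),(406,y)],74);show('b1',[(456,y),(496,y)],74)
show('carr r',[(107,y),(107,y)],70);show('stop l',[(515,y),(515,y)],72)
show('tab full',[(284,235),(346,235),(346,418),(286,418)],124)
u,v=np.meshgrid(np.arange(322,333),np.arange(140,183));w=pts(c,u.ravel(),v.ravel());print('tab top z med',np.median(w[:,2]))
u,v=np.meshgrid(np.arange(343,350),np.arange(135,180));w=pts(c,u.ravel(),v.ravel());print('b2 top z med',np.median(w[:,2]))
E
```

```text
b4 x -1.9 y 0.1 w 10.2 depth z [73.4]
b3 x -1.9 y 19.6 w 8.8 depth z [74.6]
tab x -4.8 y 36.6 w 11.9 depth z [123.7]
b2 x -1.9 y 53.9 w 9.0 depth z [74.]
b1 x -1.9 y 74.2 w 9.0 depth z [73.6]
carr r x -1.7 y -9.7 w 0.0 depth z [67.]
stop l x -1.8 y 83.4 w 0.0 depth z [68.3]
tab full x 0.5 y 36.7 w 11.7 depth z [124.]
tab top z med 123.41263586535985
b2 top z med 73.4333411690697
```

```bash
python3 -c "
from bench import ctrl
print(ctrl.observe()['t']); print(ctrl.finish_job())"
```

```text
27.3333
the job is handed in; nothing more can be done
None
```

The holder is fully home on the rail between block2 and block3, and I handed the job in at 27.3 s of the 72 s allowed. It reports no verdict.

**What I did:** I gripped the tab, lifted the holder out of the stand, and lowered it into the V notch in 1 to 3 mm steps, reading the force after each. I let it drift about 1.3 mm toward the end stop. The side force then settled at about 2 N from the carriage spring. At the bed the vertical force rose by about 4 N, so I released and backed off.

**Last checks, from the wrist camera:**

| Check | Measured | Required |
|---|---|---|
| Tab top height (home is 124 mm) | 123.4–124.0 mm | 121.5–126.5 mm |
| Holder to block2 centre | 17.3 mm | 14.5–20.5 mm |
| Holder to block3 centre | 17.0 mm | 14.5–20.5 mm |
| block1 to block2 centres | 20.3 mm | 17.5–23 mm |
| block3 to block4 centres | 19.5 mm | 17.5–23 mm |
| Holder off the rail's middle line | 0.5 mm | within 6 mm |

- **Forces:** the side force averaged no more than about 2.2 N at any pause, against the 10 N limit. These are averages between steps, not a continuous record.
- **Upright and clear:** in the pictures all blocks stand upright and the fingers are clear of everything. I did not measure tilt or the blocks' distance from the middle line as numbers.
- **Other objects:** I did not touch the bystanders or the pink look-alike. I did not measure the bystanders' positions again at the end.

No check failed or disagreed.

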